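Snug down a heat-sink block in the screw press and lock it

TASK

Turn the slim top knob of the small press clockwise until you feel the foot come down on the aluminium heat-sink block, then give it about an eighth of a turn more and no further, without turning the wide lock ring below it. Then turn the lock ring clockwise firmly up to its stop without touching the knob again, and let go. Leave the other things on the bench where they are.

Things in the scene. Friction and masses are not known exactly. Their poses are not given: they have to be found in the camera images.
- press: Grey steel C-frame of a bench screw press on a base plate 210 x 110 x 14 mm. Origin: at bench level on the vertical axis shared by knob, ring and foot; z up, x from the column (40 x 60 mm post, 98 mm behind the axis) to the open side. Its arm ends in a round head 78 mm across, flat top 112 mm above the bench; only ring and knob stand higher
- lock_ring: Wide black plastic lock ring with a fluted rim, 58 mm across and 22 mm high, lying flat over the head. Origin: on the axis at its underside, 113 mm above the bench (top 135 mm). Turns with joint ring
- ring_mark (a point): Point on the rim of the lock ring, 29 mm from the axis and 124 mm above the bench, above a small lug at the foot of the rim; turns with the ring
- ring (a joint): Angle of the lock ring in rad, growing clockwise seen from above; free at the start (0 to 0.2), stop at 1.3. Turns easily (about 0.04 N m), stays where it is left
- top_knob: Slim round aluminium knob, 32 mm across and 34 mm high, above the lock ring on the same axis, its side from 137 to 171 mm above the bench. Origin: on the axis 135.5 mm above the bench. Turns with joint screw, at constant height
- screw (a joint): Angle of the top knob, rad, grows clockwise from above; 0 to 0.4 at the start. Friction 0.17 N m holds it where left (at a standstill it may act either way). Clockwise lowers the foot 3.2 mm/rad. The foot hangs out by an unknown amount, so it meets the block 0.8 to 3 rad from the start: to be felt. Sprung foot: at touch the torque rises by 0.08 N m within 0.2 rad, then by 0.05 N m per rad
- block: Loose finned aluminium heat-sink block, 48 x 44 x 28 mm, 0.16 kg, in the low nest on the base plate under the foot; origin at the centre of its underside, 14 mm above the bench
- hammer: Bystander: hammer lying on the bench, 240 mm long; origin on its handle axis
- bracket: Bystander: small aluminium angle bracket 50 x 40 x 50 mm; origin at the centre of its underside
- parts_cup: Bystander: orange plastic cup 74 mm across, 90 mm high; origin at the centre of its underside
Not all that is in view belongs to the job. Leave any yellow look-alike of the block alone.

How it is judged:
By the outcome, as a careful person would: the job done as asked, in the order asked, and still so for the second after the job is handed in, with the robot touching nothing.
It also fails if it takes over 72 s, if anything falls off the work surface, if the arm or the gripper's body presses on something with over 40 N, if the wrist force passes 120 N, or if a joint passes its speed limit or range.

ROBOT

A 6-joint arm with a two-finger parallel gripper is mounted at the origin on the work surface. World frame = base frame: x ahead of the robot, y to its left, z up, the work surface at z = 0. Lengths are in mm, angles in degrees, forces in N, time in s.
With the tool pointing down it reaches from about 300 to 850 mm from the base axis. Payload 4.2 kg.
Tool frame: the origin (TCP) lies midway between the tips of the shut fingers; the grasp point (between the pads) lies 19 mm behind it (env.hold_point_z is the z of the grasp point in the tool frame, in mm); z points along the fingers, y is the direction in which the jaws open and shut (so a half turn about z gives the same grasp; the last joint's range is limited). The gripper opens to 91 mm and grips with 3 to 60 N. Pads are 32 mm wide; open, the fingers measure 118 mm over their backs; the gripper's body (76 mm by 178 mm) begins 60 mm behind the grasp point.
Start: joints at [71.391, 18.312, 89.639, -0, 72.044, -1.146], TCP at [172.561, 548.512, 213.976] pointing down, gripper open.
Joint ranges: [-177.97, 177.97], [-48.28, 115.42], [12.27, 149.76], [-77.06, 257.06], [2.81, 150.46], [-146.56, 146.56]. Speed limits (degrees/s): [147.25, 147.25, 180, 180, 180, 180].

INTERFACE

Orientations are given as [roll, pitch, yaw] about the fixed x, y, z axes, in that order (R = Rz(yaw) Ry(pitch) Rx(roll)).
In Python, from workcell import env, grab_frame, camera_params, spotter gives the robot as it stands. The module is installed in compiled form; this text tells all that it offers.
- The arm moves only by the shell command python3 -m jog 'ROWS' [FORCE]. ROWS is text: rows parted by semicolons, each of 7 numbers parted by spaces: the turn, a rotation vector about the world's x, y, z in units of 5 degrees (1.0 is 5 degrees), then the shift along the world's x, y, z in units of 25 mm (1.0 is 25 mm), then the opening, from 0 (shut) to 1 (fully open). A call has 1 to 5 rows; each row is the pose to reach, as a shift and turn from the pose commanded when the call began; what a row does not reach only later rows make up. A row lasts 1/8 s, in which the tool goes at most 62.5 mm and 10.7 degrees, less where a joint would pass 70% of its speed; a pose out of reach is approached as far as the arm can. A call with a gripper value outside its range is refused whole. The fingers move at their own pace and stop on an object; FORCE is the grip in N (left out, the last holds). Time passes only in rows, so rows that repeat a pose let the fingers close. It gives the time, the measured TCP pose, the force and the opening at its end, in the units of the state.
- env.state(): the state, without advancing time (a new reading comes with each control period).
- grab_frame(name): name is "side" or "top"; returns the picture (480x640x3 uint8, red, green, blue); there is no depth.
- camera_params(name): a dict with "K" (3x3 intrinsics, pixels), "rvec" (rotation vector, rad) and "tvec" (3), from world to camera coordinates, as OpenCV has them. Camera axes: x right, y down, z forward; pixel columns grow to the right and rows downward; lengths in mm; the calibration is good to about 2 mm. A picture is of the moment at which its call begins. camera_params takes no time and is no camera call.
- env.job_done(): hands the job in, once; it reports no verdict.
Trained networks look in the newest picture that a camera, given by its name, has taken for a name from the list of things; names that differ only in an ending like _2 or _b are one class to them, and where a whole thing is asked for, a point or a joint stands for the part that bears it (a point fixed in the world has none). Each returns a list of dicts, best first, with "conf" (0 to 1); they miss things now and then, are a little off and sometimes report something else, mostly with a low value. They report only what shows in the picture. A call takes as long as a camera call. They do not tell look-alikes from the thing itself.
- spotter.look_for(query, camera): "box" ([left, top, width, height] in pixels, round what is visible of it).
- spotter.trace(query, camera): "region" (480x640 bool, what is visible of it) and "box" ([left, top, width, height] in pixels, round what is visible of it).
The state is a dict: "time_s": time; "qpos": joint angles; "qvel": joint speeds; "effort": joint torques, N m; "ee_pos": TCP position; "ee_rot": TCP orientation; "force": force on the tool from outside, world axes, zero at the start; "torque": the same for the moment, N m; "gripper_width": finger opening in mm.
Only numpy, scipy, OpenCV 4.12 (cv2) and the standard library are available. Lean on these libraries where they do the work, as an engineer would, in place of code of your own. Each camera call takes 0.05 s, during which the arm holds its last target. There are 200 camera calls.

## Working session

There is one attempt and no reset: what is moved stays moved. The work goes in short steps, Python scripts to look and compute and a shell command to move; the robot and the scene stay as the last step left them, time stands still between calls to the robot, and variables do not carry over. Pictures are saved under pics/ and viewed, about 8 in all and at most 12, crops included, and the job is handed in when it is done.

```bash
mkdir -p pics; cat > h.py <<'E'
from workcell import env, grab_frame, camera_params, spotter
import numpy as np, cv2
def ray(cam,u,v):
    p=camera_params(cam);R=cv2.Rodrigues(np.array(p["rvec"],float))[0];t=np.array(p["tvec"],float).ravel()
    d=R.T@np.linalg.inv(np.array(p["K"]))@np.array([u,v,1.]);return -R.T@t,d
def atz(cam,u,v,z):
    c,d=ray(cam,u,v);return c+d*(z-c[2])/d[2]
def proj(cam,P):
    p=camera_params(cam);return cv2.projectPoints(np.array(P,float).reshape(-1,1,3),np.array(p["rvec"],float),np.array(p["tvec"],float),np.array(p["K"],float),None)[0].reshape(-1,2)
E
python3 - <<'E'
from h import *
for c in("side","top"):
    im=grab_frame(c);cv2.imwrite(f"pics/{c}0.png",im[:,:,::-1])
    print(c,"cam at",ray(c,320,240)[0].round())
    for q in("top_knob","lock_ring","ring_mark","press","block"):
        r=spotter.look_for(q,c);print(q,[(np.round(a["box"]),round(a["conf"],2)) for a in r[:2]])
s=env.state();print(s["time_s"],s["ee_pos"],s["ee_rot"],s["force"],s["torque"],s["gripper_width"],env.hold_point_z)
E
```

```text
side cam at [ 376. -827.  892.]
top_knob [(array([304., 222.,  20.,  19.]), 0.63), (array([302., 238.,  26.,  14.]), 0.44)]
lock_ring [(array([303., 234.,  28.,  19.]), 0.76)]
ring_mark [(array([304., 234.,  23.,  20.]), 0.78)]
press [(array([263., 224.,  69.,  78.]), 0.74), (array([302., 264.,  26.,  17.]), 0.19)]
block [(array([366., 259.,  27.,  26.]), 0.9), (array([286., 229.,  23.,  20.]), 0.72)]
top cam at [ 381.   30. 1198.]
top_knob [(array([320., 231.,  20.,  15.]), 0.61)]
lock_ring [(array([318., 225.,  26.,  30.]), 0.61), (array([313., 222.,  49.,  73.]), 0.25)]
ring_mark [(array([319., 227.,  24.,  28.]), 0.7)]
press [(array([313., 222.,  48.,  74.]), 0.95), (array([158., 228.,  43., 105.]), 0.47)]
block [(array([324., 172.,  26.,  21.]), 0.96), (array([257., 240.,  22.,  25.]), 0.59)]
0.6 [172.56632109 548.50934087 213.98369382] [ 1.79994332e+02 -3.92507046e-04  1.62535529e+02] [ 0.30470895 -0.29878852 -0.4053425 ] [-0.05536893 -0.00641674 -0.01070308] 91.1534603082838 -18.8
```

```bash
python3 - <<'E'
import cv2,numpy as np
a=cv2.imread("pics/side0.png");b=cv2.imread("pics/top0.png")
A=cv2.resize(a[180:330,230:430],None,fx=4,fy=4,interpolation=cv2.INTER_CUBIC)
B=cv2.resize(b[150:350,140:400],None,fx=3,fy=3,interpolation=cv2.INTER_CUBIC)
cv2.imwrite("pics/side0c.png",A);cv2.imwrite("pics/top0c.png",B)
E
```

```text
(no output)
```

View pics/side0c.png

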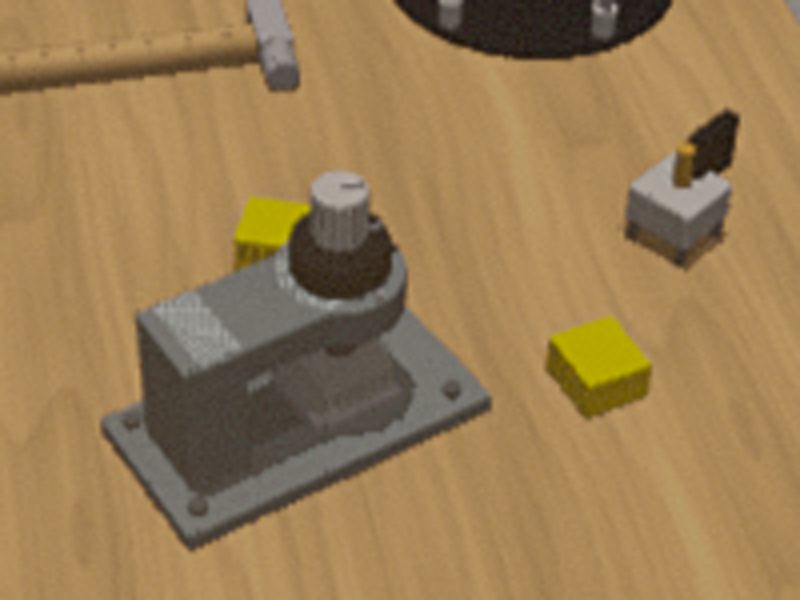

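View pics/top0c.png

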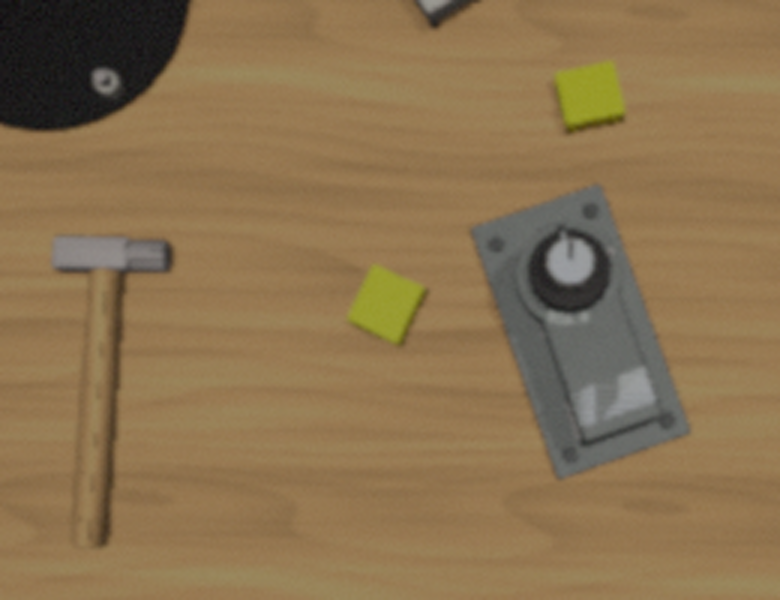

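Side crop: press with a silver knob at crop (340,187), a black ring below it, and yellow look-alikes beside it. Top crop: knob top at about (568,260), ring centre about (569,270), and the press arm running down-image. Next I triangulate.

```bash
python3 - <<'E'
from h import *
T=lambda u,v:(u/3+140-.33,v/3+150-.33)
S=lambda u,v:(u/4+230-.4,v/4+180-.4)
print("knob top",atz("top",*T(568,259),171).round(1),"side",atz("side",*S(340,187),171).round(1))
print("ring top",atz("top",*T(569,269),130).round(1))
c=[atz("top",*T(*q),z).round(1) for q,z in (((472,228),14),((600,185),14),((690,432),14),((557,478),14))]
print(c)
# axis from base plate: long axis; column end
c=np.array(c);f=(c[0]+c[1])/2;b=(c[2]+c[3])/2;d=(f-b);L=np.linalg.norm(d);print("len",L,np.linalg.norm(c[0]-c[1]),"yaw",np.degrees(np.arctan2(d[1],d[0])))
for q in("top_knob","lock_ring"):
  for cam,z in(("top",171 if q=="top_knob" else 135),):
    grab_frame(cam);r=spotter.trace(q,cam)
    for a in r[:1]:
        ys,xs=np.nonzero(a["region"]);print(q,a["box"],atz(cam,xs.mean(),ys.mean(),z-3).round(1))
        cc=np.array([cv2.minEnclosingCircle(np.c_[xs,ys].astype(np.float32))[0]])[0];print(atz(cam,*cc,z-8).round(1))
s=env.state();print(s["qpos"])
E
```

```text
knob top [549.8  14.4 171. ] side [550.7  14.8 171. ]
ring top [549.4  13.  130. ]
[array([599. ,  88.4,  14. ]), array([635.6, -12.3,  14. ]), array([441.7, -84.4,  14. ]), array([404.6,  17.9,  14. ])]
len 206.82821978637244 107.14499521676224 yaw 20.16534665015367
top_knob [319.2, 229.0, 16.0, 15.6] [546.5  14.3 168. ]
[547.3  13.6 163. ]
lock_ring [318.1, 226.1, 25.0, 29.0] [547.7  13.  132. ]
[551.6  12.6 127. ]
[ 7.13883040e+01  1.83098571e+01  8.96384063e+01 -1.06730516e-03
  7.20431256e+01 -1.14364255e+00]
```

```bash
python3 -m jog '0 0 3 2.5 -3.5 0 1; 0 0 4 5 -6 0 1; 0 0 5 6 -8 0 1; 0 0 5 7 -10 0 1; 0 0 5 7 -10 0 1' 40; python3 -m jog '0 0 2 2 -2.5 0 1; 0 0 4 4 -5 0 1; 0 0 4 6 -8 0 1; 0 0 4 8.1 -11.4 0 1; 0 0 4 8.1 -11.4 0 1'; python3 -m jog '0 0 0 0 0 0 1'; python3 -c "
from workcell import env;print(env.state()['qpos'],env.state()['torque'])"
```

```text
time_s: 1.42
ee_pos: [348.5, 296.7, 214.2]
ee_rot: [180.0, 0.0, -172.5]
force: [-0.3, 0.6, -0.5]
gripper_width: 91.4
time_s: 2.05
ee_pos: [521.8, 56.5, 214.2]
ee_rot: [180.0, 0.1, -152.5]
force: [0.5, 1.3, -0.2]
gripper_width: 91.1
time_s: 2.17
ee_pos: [522.6, 55.0, 213.7]
ee_rot: [-179.9, 0.0, -152.8]
force: [-0.4, 1.1, -0.3]
gripper_width: 91.4
[ 4.77561358e+00  1.38435227e+01  9.60398961e+01 -4.38355389e-02
  7.00812406e+01 -1.12413678e+02] [0.04233285 0.01874916 0.01909834]
```

```bash
python3 -m jog '0 0 0 1.1 -1.64 0 1; 0 0 0 1.1 -1.64 0 1; 0 0 0 1.1 -1.64 -1.2 1; 0 0 0 1.1 -1.64 -2.2 1; 0 0 0 1.1 -1.64 -2.85 1'; python3 -m jog '0 0 0 0 0 0 1; 0 0 0 0 0 0 1';  python3 - <<'E'
from h import *
im=grab_frame("side");B=grab_frame("top")
A=cv2.resize(im[170:270,260:380],None,fx=4,fy=4,interpolation=3)
B=cv2.resize(B[190:290,270:390],None,fx=4,fy=4,interpolation=3)
cv2.imwrite("pics/1.png",np.vstack([A,B])[:800,:,::-1][:, :] if 0 else cv2.resize(np.hstack([A,B]),(800,333))[:,:,::-1])
E
```

```text
time_s: 2.8
ee_pos: [546.6, 19.1, 141.6]
ee_rot: [179.9, -0.1, -152.4]
force: [-0.0, 0.0, 0.0]
gripper_width: 91.1
time_s: 3.05
ee_pos: [548.3, 18.2, 143.6]
ee_rot: [-180.0, 0.1, -152.4]
force: [-1.1, -0.4, 0.9]
gripper_width: 91.4
```

View pics/1.png

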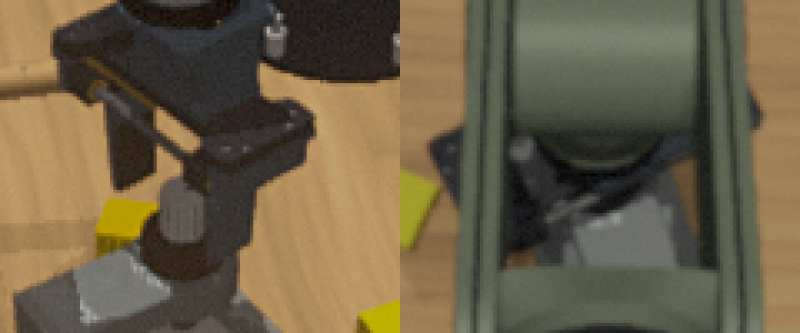

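The side view shows the open fingers straddling the knob (crop about (185,210)), with tips above the ring. I nudge to centre, then close.

```bash
python3 -m jog '0 0 0 0.07 -0.15 -0.05 1; 0 0 0 0.07 -0.15 -0.05 1'; python3 -m jog '0 0 0 0 0 0 0.5; 0 0 0 0 0 0 0.5;0 0 0 0 0 0 0.42;0 0 0 0 0 0 0.42' 40 ; python3 -m jog '0 0 0 0 0 0 0.38;0 0 0 0 0 0 0.34;0 0 0 0 0 0 0;0 0 0 0 0 0 0;0 0 0 0 0 0 0' 6; python3 -c "
from workcell import env;s=env.state();print(s['force'],s['torque'],s['qpos'])"
```

```text
time_s: 3.4
ee_pos: [550.2, 13.2, 141.7]
ee_rot: [-180.0, 0.0, -152.5]
force: [-0.1, -0.2, -0.1]
gripper_width: 91.2
time_s: 3.9
ee_pos: [549.9, 13.6, 141.5]
ee_rot: [180.0, -0.0, -152.5]
force: [-0.1, -1.0, -0.3]
gripper_width: 54.0
time_s: 4.53
ee_pos: [550.0, 13.5, 141.5]
ee_rot: [180.0, 0.0, -152.5]
force: [-0.5, 0.1, 0.1]
gripper_width: 32.0
[-0.53173022  0.1298855   0.13124298] [ 0.07642275 -0.05022618 -0.01538453] [ 2.09518815e-01  1.93288664e+01  9.92486610e+01  3.45281760e-03
  6.14230868e+01 -1.17328865e+02]
```

```bash
cat > r.py <<'E'
from workcell import env;s=env.state()
print(round(s['time_s'],2),"yaw %.2f"%s['ee_rot'][2],"F",[round(float(x),1) for x in s['force']],"T",[round(float(x),3) for x in s['torque']],"e6 %.3f"%s['effort'][5],"w %.1f"%s['gripper_width'],[round(float(x),1) for x in s['ee_pos']])
E
python3 -m jog '0 0 0 0 0 0 0;0 0 0 0 0 0 0;0 0 0 0 0 0 0' 40 >/dev/null; python3 r.py
python3 -m jog '0 0 -0.25 0 0 0 0;0 0 -0.5 0 0 0 0;0 0 -0.75 0 0 0 0;0 0 -1 0 0 0 0' >/dev/null; python3 r.py
python3 -m jog '0 0 -0.25 0 0 0 0;0 0 -0.5 0 0 0 0;0 0 -0.75 0 0 0 0;0 0 -1 0 0 0 0' >/dev/null; python3 r.py
python3 -m jog '0 0 -0.25 0 0 0 0;0 0 -0.5 0 0 0 0' >/dev/null; python3 r.py
python3 -m jog '0 0 -0.25 0 0 0 0;0 0 -0.5 0 0 0 0' >/dev/null; python3 r.py
python3 -m jog '0 0 -0.25 0 0 0 0;0 0 -0.5 0 0 0 0' >/dev/null; python3 r.py
python3 -m jog '0 0 -0.25 0 0 0 0;0 0 -0.5 0 0 0 0' >/dev/null; python3 r.py
```

```text
4.9 yaw -152.46 F [0.2, -0.2, -0.6] T [0.025, 0.028, -0.004] e6 -0.002 w 31.3 [550.0, 13.5, 141.5]
5.4 yaw -157.54 F [0.8, -0.2, -0.6] T [0.036, 0.005, 0.14] e6 0.020 w 31.7 [550.0, 13.5, 141.5]
5.9 yaw -162.54 F [-0.1, -0.8, -0.4] T [-0.082, -0.027, 0.187] e6 0.021 w 31.3 [550.0, 13.5, 141.5]
6.15 yaw -165.05 F [0.1, -0.4, -0.7] T [-0.145, -0.086, 0.137] e6 0.021 w 31.4 [550.0, 13.5, 141.5]
6.4 yaw -167.54 F [0.5, -1.4, -0.1] T [-0.152, -0.046, 0.146] e6 0.021 w 31.6 [550.0, 13.4, 141.5]
6.65 yaw -170.05 F [0.2, -1.8, -0.9] T [-0.216, -0.076, 0.164] e6 0.021 w 31.5 [550.0, 13.4, 141.5]
6.9 yaw -172.55 F [0.3, -1.9, -0.5] T [-0.294, -0.133, 0.177] e6 0.021 w 31.2 [550.0, 13.4, 141.5]
```

```bash

python3 -m jog '0 0 -0.25 0 0 0 0;0 0 -0.5 0 0 0 0' >/dev/null; python3 r.py
python3 -m jog '0 0 -0.25 0 0 0 0;0 0 -0.5 0 0 0 0' >/dev/null; python3 r.py
python3 -m jog '0 0 -0.25 0 0 0 0;0 0 -0.5 0 0 0 0' >/dev/null; python3 r.py
python3 -m jog '0 0 -0.25 0 0 0 0;0 0 -0.5 0 0 0 0' >/dev/null; python3 r.py
python3 -m jog '0 0 -0.25 0 0 0 0;0 0 -0.5 0 0 0 0' >/dev/null; python3 r.py
python3 -m jog '0 0 -0.25 0 0 0 0;0 0 -0.5 0 0 0 0' >/dev/null; python3 r.py
python3 -m jog '0 0 -0.25 0 0 0 0;0 0 -0.5 0 0 0 0' >/dev/null; python3 r.py
python3 -m jog '0 0 -0.25 0 0 0 0;0 0 -0.5 0 0 0 0' >/dev/null; python3 r.py
python3 -m jog '0 0 -0.25 0 0 0 0;0 0 -0.5 0 0 0 0' >/dev/null; python3 r.py
python3 -m jog '0 0 -0.25 0 0 0 0;0 0 -0.5 0 0 0 0' >/dev/null; python3 r.py
python3 -m jog '0 0 -0.25 0 0 0 0;0 0 -0.5 0 0 0 0' >/dev/null; python3 r.py
python3 -m jog '0 0 -0.25 0 0 0 0;0 0 -0.5 0 0 0 0' >/dev/null; python3 r.py
python3 -m jog '0 0 -0.25 0 0 0 0;0 0 -0.5 0 0 0 0' >/dev/null; python3 r.py
python3 -m jog '0 0 -0.25 0 0 0 0;0 0 -0.5 0 0 0 0' >/dev/null; python3 r.py
python3 -m jog '0 0 -0.25 0 0 0 0;0 0 -0.5 0 0 0 0' >/dev/null; python3 r.py
python3 -m jog '0 0 -0.25 0 0 0 0;0 0 -0.5 0 0 0 0' >/dev/null; python3 r.py
```

```text
7.15 yaw -175.04 F [1.7, -2.1, -1.4] T [-0.394, -0.171, 0.199] e6 0.022 w 31.3 [550.0, 13.4, 141.5]
7.4 yaw -177.55 F [-0.4, -2.1, -0.5] T [-0.468, -0.151, 0.167] e6 0.022 w 31.1 [550.0, 13.4, 141.5]
7.65 yaw 179.96 F [1.1, -3.3, -0.7] T [-0.65, -0.158, 0.152] e6 0.022 w 30.9 [550.0, 13.4, 141.5]
7.9 yaw 177.46 F [0.6, -4.4, -0.5] T [-0.635, -0.188, 0.186] e6 0.022 w 31.6 [550.0, 13.4, 141.5]
8.15 yaw 174.96 F [1.6, -4.5, -0.8] T [-0.844, -0.207, 0.199] e6 0.023 w 31.1 [550.0, 13.4, 141.5]
8.4 yaw 172.46 F [1.1, -5.3, -1.2] T [-0.991, -0.267, 0.177] e6 0.023 w 31.5 [550.0, 13.3, 141.5]
8.65 yaw 169.96 F [1.0, -4.7, -1.0] T [-0.868, -0.26, 0.208] e6 0.023 w 31.2 [550.0, 13.3, 141.5]
8.9 yaw 167.46 F [2.0, -5.4, -1.2] T [-0.971, -0.247, 0.172] e6 0.023 w 31.2 [550.0, 13.3, 141.5]
9.15 yaw 164.96 F [0.9, -5.4, -1.2] T [-0.969, -0.252, 0.174] e6 0.023 w 31.3 [550.0, 13.3, 141.5]
9.4 yaw 162.46 F [1.1, -5.2, -0.6] T [-0.988, -0.198, 0.168] e6 0.023 w 31.2 [550.0, 13.3, 141.5]
9.65 yaw 159.96 F [1.7, -6.7, -1.4] T [-1.044, -0.223, 0.144] e6 0.023 w 31.3 [550.0, 13.2, 141.5]
9.9 yaw 157.46 F [1.8, -5.3, -1.1] T [-0.979, -0.229, 0.114] e6 0.023 w 31.3 [550.0, 13.2, 141.5]
10.15 yaw 154.96 F [0.9, -5.4, -0.7] T [-0.948, -0.184, 0.219] e6 0.023 w 31.1 [550.0, 13.2, 141.5]
10.4 yaw 152.46 F [1.4, -5.2, -0.1] T [-0.976, -0.271, 0.202] e6 0.023 w 31.4 [550.0, 13.2, 141.5]
10.65 yaw 149.96 F [0.4, -5.5, -0.9] T [-0.966, -0.169, 0.142] e6 0.023 w 31.1 [549.9, 13.2, 141.5]
10.9 yaw 147.46 F [1.6, -5.3, -0.2] T [-1.008, -0.197, 0.177] e6 0.022 w 31.3 [550.0, 13.1, 141.5]
```

```bash

python3 -m jog '0 0 -0.25 0 0 0 0;0 0 -0.5 0 0 0 0' >/dev/null; python3 r.py
python3 -m jog '0 0 -0.25 0 0 0 0;0 0 -0.5 0 0 0 0' >/dev/null; python3 r.py
python3 -m jog '0 0 -0.25 0 0 0 0;0 0 -0.5 0 0 0 0' >/dev/null; python3 r.py
python3 -m jog '0 0 -0.25 0 0 0 0;0 0 -0.5 0 0 0 0' >/dev/null; python3 r.py
python3 -m jog '0 0 -0.25 0 0 0 0;0 0 -0.5 0 0 0 0' >/dev/null; python3 r.py
python3 -m jog '0 0 -0.25 0 0 0 0;0 0 -0.5 0 0 0 0' >/dev/null; python3 r.py
python3 -m jog '0 0 -0.25 0 0 0 0;0 0 -0.5 0 0 0 0' >/dev/null; python3 r.py
python3 -m jog '0 0 -0.25 0 0 0 0;0 0 -0.5 0 0 0 0' >/dev/null; python3 r.py
python3 -m jog '0 0 -0.25 0 0 0 0;0 0 -0.5 0 0 0 0' >/dev/null; python3 r.py
python3 -m jog '0 0 -0.25 0 0 0 0;0 0 -0.5 0 0 0 0' >/dev/null; python3 r.py
python3 -m jog '0 0 -0.25 0 0 0 0;0 0 -0.5 0 0 0 0' >/dev/null; python3 r.py
python3 -m jog '0 0 -0.25 0 0 0 0;0 0 -0.5 0 0 0 0' >/dev/null; python3 r.py
```

```text
11.15 yaw 144.96 F [0.3, -5.5, -0.8] T [-1.055, -0.201, 0.128] e6 0.022 w 31.2 [549.9, 13.1, 141.5]
11.4 yaw 142.46 F [2.2, -5.6, -0.1] T [-1.067, -0.214, 0.111] e6 0.022 w 31.3 [549.9, 13.1, 141.5]
11.65 yaw 139.96 F [1.9, -5.4, -0.7] T [-1.052, -0.196, 0.163] e6 0.022 w 30.8 [549.9, 13.1, 141.5]
11.9 yaw 137.46 F [0.2, -6.1, 0.1] T [-1.039, -0.185, 0.2] e6 0.022 w 31.4 [549.9, 13.1, 141.5]
12.15 yaw 134.96 F [0.7, -5.9, -0.4] T [-1.086, -0.128, 0.169] e6 0.022 w 31.0 [549.9, 13.1, 141.5]
12.4 yaw 132.46 F [0.4, -6.2, -0.7] T [-1.084, -0.137, 0.189] e6 0.022 w 31.2 [549.9, 13.1, 141.5]
12.65 yaw 129.96 F [0.6, -5.9, -0.7] T [-1.076, -0.21, 0.16] e6 0.022 w 31.4 [549.8, 13.0, 141.5]
12.9 yaw 127.46 F [-0.1, -5.7, -0.8] T [-1.139, -0.099, 0.16] e6 0.022 w 31.3 [549.9, 13.0, 141.5]
13.15 yaw 124.96 F [1.1, -6.0, -0.2] T [-1.136, -0.159, 0.119] e6 0.022 w 31.7 [549.8, 13.0, 141.5]
13.4 yaw 122.46 F [0.7, -6.2, -0.9] T [-1.082, -0.157, 0.138] e6 0.022 w 31.4 [549.8, 13.0, 141.5]
13.65 yaw 119.96 F [1.8, -6.5, -0.6] T [-1.189, -0.157, 0.207] e6 0.022 w 31.4 [549.8, 13.0, 141.5]
13.9 yaw 117.46 F [1.1, -6.3, -1.2] T [-1.142, -0.149, 0.141] e6 0.022 w 31.2 [549.8, 12.9, 141.5]
```

```bash

python3 -m jog '0 0 -0.25 0 0 0 0;0 0 -0.5 0 0 0 0' >/dev/null; python3 r.py
python3 -m jog '0 0 -0.25 0 0 0 0;0 0 -0.5 0 0 0 0' >/dev/null; python3 r.py
python3 -m jog '0 0 -0.25 0 0 0 0;0 0 -0.5 0 0 0 0' >/dev/null; python3 r.py
python3 -m jog '0 0 -0.25 0 0 0 0;0 0 -0.5 0 0 0 0' >/dev/null; python3 r.py
python3 -m jog '0 0 -0.25 0 0 0 0;0 0 -0.5 0 0 0 0' >/dev/null; python3 r.py
python3 -m jog '0 0 -0.25 0 0 0 0;0 0 -0.5 0 0 0 0' >/dev/null; python3 r.py
python3 -m jog '0 0 -0.25 0 0 0 0;0 0 -0.5 0 0 0 0' >/dev/null; python3 r.py
python3 -m jog '0 0 -0.25 0 0 0 0;0 0 -0.5 0 0 0 0' >/dev/null; python3 r.py
python3 -m jog '0 0 -0.25 0 0 0 0;0 0 -0.5 0 0 0 0' >/dev/null; python3 r.py
python3 -m jog '0 0 -0.25 0 0 0 0;0 0 -0.5 0 0 0 0' >/dev/null; python3 r.py
python3 -m jog '0 0 -0.25 0 0 0 0;0 0 -0.5 0 0 0 0' >/dev/null; python3 r.py
python3 -m jog '0 0 -0.25 0 0 0 0;0 0 -0.5 0 0 0 0' >/dev/null; python3 r.py
```

```text
14.15 yaw 114.96 F [0.2, -6.6, -0.0] T [-1.221, -0.138, 0.203] e6 0.022 w 31.4 [549.8, 12.9, 141.5]
14.4 yaw 112.46 F [0.5, -5.9, -1.2] T [-1.116, -0.123, 0.126] e6 0.021 w 31.5 [549.7, 13.0, 141.5]
14.65 yaw 109.97 F [0.8, -6.0, -0.6] T [-1.192, -0.071, 0.143] e6 0.021 w 30.9 [549.7, 13.0, 141.5]
14.9 yaw 107.47 F [1.0, -6.5, -0.6] T [-1.201, -0.142, 0.176] e6 0.021 w 31.6 [549.7, 12.9, 141.5]
15.15 yaw 104.96 F [0.1, -6.9, -0.5] T [-1.176, -0.111, 0.111] e6 0.021 w 31.0 [549.7, 12.9, 141.5]
15.4 yaw 102.47 F [1.0, -6.0, -0.5] T [-1.123, -0.1, 0.159] e6 0.021 w 31.4 [549.6, 12.9, 141.4]
15.65 yaw 99.97 F [1.0, -6.8, 0.2] T [-1.181, -0.053, 0.193] e6 0.021 w 31.2 [549.6, 12.9, 141.5]
15.9 yaw 97.47 F [0.6, -6.8, 0.2] T [-1.182, -0.079, 0.161] e6 0.021 w 31.2 [549.6, 12.9, 141.5]
16.15 yaw 94.97 F [0.4, -6.1, -0.2] T [-1.203, -0.076, 0.157] e6 0.021 w 31.1 [549.6, 12.9, 141.5]
16.4 yaw 92.47 F [0.3, -6.2, -0.8] T [-1.16, -0.035, 0.167] e6 0.021 w 31.4 [549.6, 12.9, 141.5]
16.65 yaw 89.97 F [1.2, -6.7, -0.3] T [-1.25, -0.066, 0.147] e6 0.021 w 30.9 [549.6, 12.9, 141.5]
16.9 yaw 87.47 F [0.4, -6.3, -0.5] T [-1.213, 0.011, 0.142] e6 0.020 w 31.1 [549.5, 12.9, 141.5]
```

```bash

python3 -m jog '0 0 -0.25 0 0 0 0;0 0 -0.5 0 0 0 0' 55 >/dev/null; python3 r.py
python3 -m jog '0 0 -0.25 0 0 0 0;0 0 -0.5 0 0 0 0' >/dev/null; python3 r.py
python3 -m jog '0 0 -0.25 0 0 0 0;0 0 -0.5 0 0 0 0' >/dev/null; python3 r.py
python3 -m jog '0 0 -0.25 0 0 0 0;0 0 -0.5 0 0 0 0' >/dev/null; python3 r.py
python3 -m jog '0 0 -0.25 0 0 0 0;0 0 -0.5 0 0 0 0' >/dev/null; python3 r.py
python3 -m jog '0 0 -0.25 0 0 0 0;0 0 -0.5 0 0 0 0' >/dev/null; python3 r.py
python3 -m jog '0 0 -0.25 0 0 0 0;0 0 -0.5 0 0 0 0' >/dev/null; python3 r.py
python3 -m jog '0 0 -0.25 0 0 0 0;0 0 -0.5 0 0 0 0' >/dev/null; python3 r.py
python3 -m jog '0 0 -0.25 0 0 0 0;0 0 -0.5 0 0 0 0' >/dev/null; python3 r.py
python3 -m jog '0 0 -0.25 0 0 0 0;0 0 -0.5 0 0 0 0' >/dev/null; python3 r.py
python3 -m jog '0 0 -0.25 0 0 0 0;0 0 -0.5 0 0 0 0' >/dev/null; python3 r.py
python3 -m jog '0 0 -0.25 0 0 0 0;0 0 -0.5 0 0 0 0' >/dev/null; python3 r.py
```

```text
17.15 yaw 84.97 F [0.4, -5.7, -0.7] T [-1.206, -0.027, 0.135] e6 0.020 w 31.2 [549.5, 12.9, 141.5]
17.4 yaw 82.47 F [0.3, -6.5, -0.1] T [-1.168, -0.016, 0.119] e6 0.020 w 31.1 [549.5, 12.9, 141.5]
17.65 yaw 79.97 F [-0.1, -7.0, 0.2] T [-1.214, 0.048, 0.222] e6 0.060 w 31.1 [549.5, 12.9, 141.5]
17.9 yaw 77.48 F [0.2, -7.2, 0.8] T [-1.189, -0.054, 0.3] e6 0.104 w 30.7 [549.5, 12.9, 141.5]
18.15 yaw 74.98 F [-0.5, -6.1, 0.1] T [-1.16, -0.023, 0.289] e6 0.104 w 31.1 [549.5, 12.9, 141.5]
18.4 yaw 72.48 F [-0.2, -7.2, -0.5] T [-1.171, 0.022, 0.22] e6 0.106 w 30.8 [549.4, 12.9, 141.5]
18.65 yaw 69.98 F [-0.1, -5.8, 0.8] T [-1.157, -0.001, 0.211] e6 0.108 w 30.7 [549.4, 12.9, 141.5]
18.9 yaw 67.48 F [0.1, -6.6, -0.3] T [-1.206, 0.06, 0.263] e6 0.110 w 30.9 [549.4, 12.9, 141.4]
19.15 yaw 64.98 F [-0.2, -6.1, -0.2] T [-1.136, 0.031, 0.24] e6 0.112 w 31.3 [549.4, 12.9, 141.4]
19.4 yaw 62.48 F [0.1, -6.1, 0.6] T [-1.207, 0.159, 0.293] e6 0.114 w 30.8 [549.4, 12.9, 141.5]
19.65 yaw 59.99 F [-0.4, -6.4, 0.1] T [-1.176, 0.09, 0.284] e6 0.116 w 31.0 [549.3, 12.9, 141.5]
19.9 yaw 57.49 F [-0.6, -6.8, 0.3] T [-1.21, 0.112, 0.298] e6 0.118 w 31.4 [549.3, 13.0, 141.5]
```

Touch shows clearly in joint 6 effort, starting at yaw ≈82.2. So the target yaw is ≈37.2, with 20.2° left to turn.

```bash

python3 -m jog '0 0 -0.25 0 0 0 0;0 0 -0.5 0 0 0 0;0 0 -0.75 0 0 0 0;0 0 -1 0 0 0 0' >/dev/null; python3 r.py
python3 -m jog '0 0 -0.25 0 0 0 0;0 0 -0.5 0 0 0 0;0 0 -0.75 0 0 0 0;0 0 -1 0 0 0 0' >/dev/null; python3 r.py
python3 -m jog '0 0 -0.25 0 0 0 0;0 0 -0.5 0 0 0 0;0 0 -0.75 0 0 0 0;0 0 -1 0 0 0 0' >/dev/null; python3 r.py
python3 -m jog '0 0 -0.25 0 0 0 0;0 0 -0.5 0 0 0 0;0 0 -0.75 0 0 0 0;0 0 -1 0 0 0 0;0 0 -1.04 0 0 0 0' >/dev/null; python3 r.py
python3 -m jog '0 0 0 0 0 0 0;0 0 0 0 0 0 0' >/dev/null; python3 r.py
python3 -m jog '0 0 0 0 0 0 0;0 0 0 0 0 0 0' 3 >/dev/null; python3 r.py
python3 -m jog '0 0 0 0 0 0 1;0 0 0 0 0 0 1;0 0 0 0 0 0 1;0 0 0 0 0 0 1;0 0 0 0 0 0 1' >/dev/null; python3 r.py
python3 -m jog '0 0 0 0 0 0 1;0 0 0 0 0 0 1' >/dev/null; python3 r.py
```

```text
20.4 yaw 52.49 F [-1.0, -5.3, 0.1] T [-1.224, 0.083, 0.278] e6 0.122 w 30.8 [549.3, 13.0, 141.4]
20.9 yaw 47.49 F [-0.4, -6.2, 0.7] T [-1.165, 0.153, 0.296] e6 0.127 w 31.1 [549.2, 13.0, 141.5]
21.4 yaw 42.49 F [-0.9, -5.5, 0.7] T [-1.102, 0.206, 0.319] e6 0.131 w 31.0 [549.2, 13.0, 141.5]
22.02 yaw 37.32 F [-0.1, -6.8, 0.2] T [-1.136, 0.175, 0.326] e6 0.281 w 31.1 [549.2, 13.1, 141.5]
22.27 yaw 37.32 F [-0.9, -5.6, 0.5] T [-1.16, 0.175, 0.171] e6 0.213 w 30.9 [549.2, 13.1, 141.5]
22.52 yaw 37.26 F [-1.0, -4.7, 1.2] T [-1.045, 0.155, -0.068] e6 -0.038 w 32.0 [549.3, 13.3, 141.5]
23.15 yaw 37.33 F [-0.0, 0.2, -0.6] T [-0.117, 0.129, -0.017] e6 0.000 w 78.8 [549.9, 13.7, 141.5]
23.4 yaw 37.33 F [0.5, 0.8, 0.3] T [-0.088, 0.119, 0.019] e6 0.000 w 91.0 [550.0, 13.6, 141.5]
```

```bash
python3 -m jog '0 0 2 0 0 0 1;0 0 4 0 0 0 1;0 0 6 0 0 0 1;0 0 8 0 0 0 1;0 0 10 0 0 0 1' 20; python3 -m jog '0 0 2 0 0 0 1;0 0 4 0 0 0 1;0 0 6 0 0 0 1;0 0 8 0 0 0 1;0 0 10 0 0 0 1'; python3 -m jog '0 0 2 -0.02 -0.03 0 1;0 0 4 -0.02 -0.03 0 1;0 0 6 -0.02 -0.03 0 1;0 0 6.5 -0.02 -0.03 0 1;0 0 6.5 -0.02 -0.03 0 1'; python3 - <<'E'
from h import *
im=grab_frame("side");a0=cv2.imread("pics/side0.png")[:,:,::-1]
r=lambda x:cv2.resize(x[205:280,285:350],(400,462),interpolation=3)
cv2.imwrite("pics/2.png",np.hstack([r(a0),r(im)])[:,:,::-1])
E
python3 r.py
```

```text
time_s: 24.02
ee_pos: [550.0, 13.5, 141.5]
ee_rot: [180.0, -0.0, 87.7]
force: [-1.1, -1.3, 0.1]
gripper_width: 91.4
time_s: 24.65
ee_pos: [549.9, 13.5, 141.5]
ee_rot: [180.0, -0.0, 137.7]
force: [0.7, 0.2, 0.1]
gripper_width: 91.6
time_s: 25.28
ee_pos: [549.5, 12.8, 141.5]
ee_rot: [180.0, 0.0, 169.8]
force: [0.7, 0.9, 0.8]
gripper_width: 91.8
25.32 yaw 169.79 F [-0.2, 0.4, 0.4] T [0.056, -0.019, 0.045] e6 -0.022 w 91.0 [549.5, 12.8, 141.5]
```

View pics/2.png

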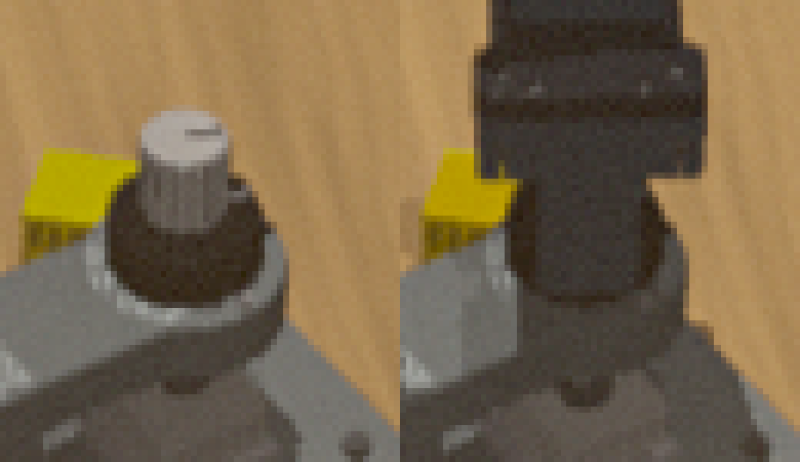

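The left half is the start view, with the ring mark on the far +x side at about (240,188). In the right half the foot is visibly lower (about (585,390)), and the fingers are well off the knob. Now I go down to the ring and close gently.

```bash
python3 -m jog '0 0 0 0 0 -0.3 1;0 0 0 0 0 -0.6 1;0 0 0 0 0 -0.9 1;0 0 0 0 0 -0.9 1' >/dev/null; python3 r.py; python3 -m jog '0 0 0 0 0 0 0.8;0 0 0 0 0 0 0.72;0 0 0 0 0 0 0.68;0 0 0 0 0 0 0.66;0 0 0 0 0 0 0.64' 5 >/dev/null; python3 r.py;  python3 -m jog '0 0 0 0 0 0 0;0 0 0 0 0 0 0;0 0 0 0 0 0 0;0 0 0 0 0 0 0' 5 >/dev/null; python3 r.py
```

```text
25.82 yaw 169.83 F [0.3, -1.4, 0.2] T [0.022, -0.005, 0.036] e6 0.001 w 90.9 [548.8, 12.8, 118.0]
26.45 yaw 169.82 F [-0.2, -0.0, 0.7] T [0.217, -0.003, -0.008] e6 0.001 w 59.1 [549.5, 13.0, 119.1]
26.95 yaw 169.83 F [1.5, 4.5, 1.2] T [0.777, -0.067, 0.041] e6 0.001 w 58.0 [549.6, 13.2, 119.1]
```

```bash
python3 -m jog '0 0 0 0 0.02 0 0;0 0 0 0 0.02 0 0;0 0 0 0 0.02 0 0' 30 >/dev/null; python3 r.py
python3 -m jog '0 0 -0.8 0 0 0 0;0 0 -1.6 0 0 0 0;0 0 -2.4 0 0 0 0;0 0 -3.2 0 0 0 0;0 0 -4 0 0 0 0' >/dev/null; python3 r.py
python3 -m jog '0 0 -0.8 0 0 0 0;0 0 -1.6 0 0 0 0;0 0 -2.4 0 0 0 0;0 0 -3.2 0 0 0 0;0 0 -4 0 0 0 0' >/dev/null; python3 r.py
python3 -m jog '0 0 -0.8 0 0 0 0;0 0 -1.6 0 0 0 0;0 0 -2.4 0 0 0 0;0 0 -3.2 0 0 0 0;0 0 -4 0 0 0 0' >/dev/null; python3 r.py
python3 -m jog '0 0 -0.25 0 0 0 0;0 0 -0.5 0 0 0 0' >/dev/null; python3 r.py
python3 -m jog '0 0 -0.25 0 0 0 0;0 0 -0.5 0 0 0 0' >/dev/null; python3 r.py
```

```text
27.32 yaw 169.84 F [0.6, 2.9, 1.7] T [0.51, -0.09, 0.015] e6 -0.002 w 57.5 [549.6, 13.3, 119.1]
27.95 yaw 149.72 F [-0.3, 2.8, 1.6] T [0.486, -0.093, 0.041] e6 -0.409 w 57.3 [549.6, 13.2, 119.1]
28.57 yaw 129.72 F [0.3, 2.7, 1.4] T [0.462, -0.04, -0.02] e6 -0.409 w 57.4 [549.6, 13.2, 119.1]
29.2 yaw 109.72 F [1.0, 2.3, 1.1] T [0.42, -0.081, 0.007] e6 -0.409 w 57.4 [549.6, 13.2, 119.1]
29.45 yaw 107.31 F [0.2, 2.4, 3.0] T [0.34, -0.055, 0.068] e6 -0.105 w 57.1 [549.6, 13.2, 119.1]
29.7 yaw 104.77 F [0.7, 1.8, 1.6] T [0.297, -0.04, 0.045] e6 -0.103 w 57.3 [549.6, 13.2, 119.1]
```

```bash

python3 -m jog '0 0 -0.25 0 0 0 0;0 0 -0.5 0 0 0 0' >/dev/null; python3 r.py
python3 -m jog '0 0 -0.25 0 0 0 0;0 0 -0.5 0 0 0 0' >/dev/null; python3 r.py
python3 -m jog '0 0 -0.25 0 0 0 0;0 0 -0.5 0 0 0 0' >/dev/null; python3 r.py
```

```text
29.95 yaw 102.45 F [1.2, 0.5, 2.4] T [0.205, -0.105, 1.339] e6 1.063 w 56.9 [549.7, 12.7, 119.1]
30.2 yaw 99.81 F [1.9, -0.2, 2.5] T [-0.028, -0.146, 1.007] e6 0.743 w 57.2 [549.6, 12.9, 119.1]
30.45 yaw 97.27 F [1.6, 0.7, 2.7] T [0.007, -0.093, 1.22] e6 1.006 w 57.1 [549.6, 13.2, 119.1]
```

```bash

python3 -m jog '0 0 -0.25 0 0 0 0;0 0 -0.5 0 0 0 0' >/dev/null; python3 r.py
```

```text
30.7 yaw 94.75 F [0.2, 0.1, 2.1] T [-0.068, -0.103, 0.797] e6 0.810 w 57.6 [549.5, 13.4, 119.1]
```

The stop was reached at about 67° with 1–1.3 N m, and the grip slipped beyond that. Now I let go.

```bash

python3 -m jog '0 0 0 0 0 0 0;0 0 0 0 0 0 0' 5 >/dev/null; python3 r.py
python3 -m jog '0 0 0 0 0 0 1;0 0 0 0 0 0 1;0 0 0 0 0 0 1;0 0 0 0 0 0 1;0 0 0 0 0 0 1' >/dev/null; python3 r.py
python3 -m jog '0 0 0 0 0 1 1;0 0 0 0 0 2.5 1;0 0 0 0 0 4.2 1;0 0 0 0 0 4.2 1' >/dev/null; python3 r.py
python3 -m jog '0 0 0 -1 2 0 1;0 0 0 -2 4 0 1;0 0 0 -3 6 0 1;0 0 0 -4 8 0 1;0 0 0 -5 10 0 1' >/dev/null; python3 r.py
python3 -m jog '0 0 0 0 0 0 1;0 0 0 0 0 0 1'>/dev/null
python3 - <<'E'
from h import *
im=grab_frame("side");b=grab_frame("top");a0=cv2.imread("pics/side0.png")[:,:,::-1];b0=cv2.imread("pics/top0.png")[:,:,::-1]
r=lambda x:cv2.resize(x[205:275,280:350],(400,300),interpolation=3)
r=lambda x:cv2.resize(x[210:260,285:350],(390,300),interpolation=3)
t=lambda x:cv2.resize(x[215:265,297:362],(390,300),interpolation=3)
cv2.imwrite("pics/3.png",np.vstack([np.hstack([r(a0),r(im)]),np.hstack([t(b0),t(b)])])[:,:,::-1])
cv2.imwrite("pics/4.png",np.hstack([b0,b])[:,:,::-1][::1,::1] if 0 else cv2.resize(np.hstack([im,b]),(800,300))[:,:,::-1])
E
```

```text
30.95 yaw 94.71 F [1.1, 1.0, 2.4] T [0.022, -0.194, -0.007] e6 -0.029 w 57.7 [549.5, 13.4, 119.0]
31.57 yaw 94.83 F [0.2, 0.7, -0.6] T [-0.052, 0.019, -0.0] e6 0.000 w 91.3 [549.4, 13.3, 118.9]
32.08 yaw 94.83 F [-0.2, -1.0, 0.5] T [-0.097, 0.034, 0.058] e6 -0.001 w 91.5 [551.5, 13.3, 227.6]
32.7 yaw 94.83 F [1.1, -0.0, 1.2] T [-0.085, 0.031, 0.008] e6 -0.746 w 91.2 [422.9, 264.4, 222.8]
```

View pics/3.png

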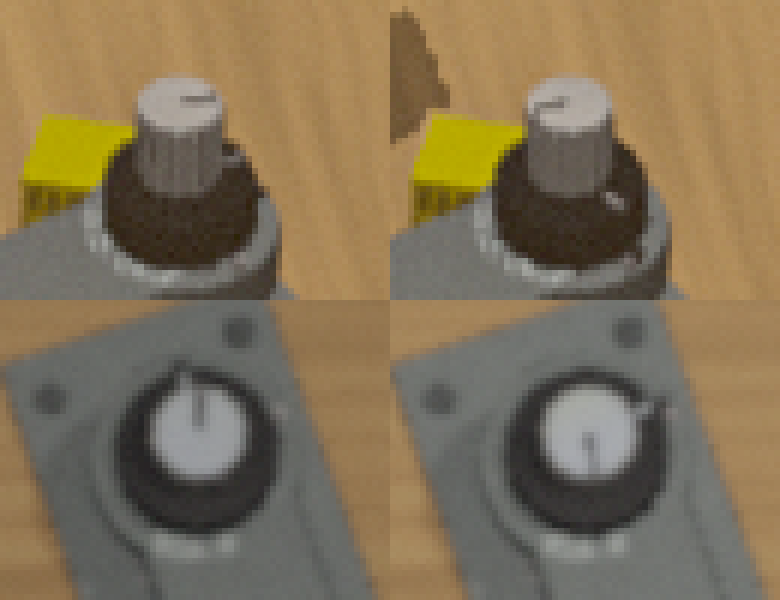

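View pics/4.png

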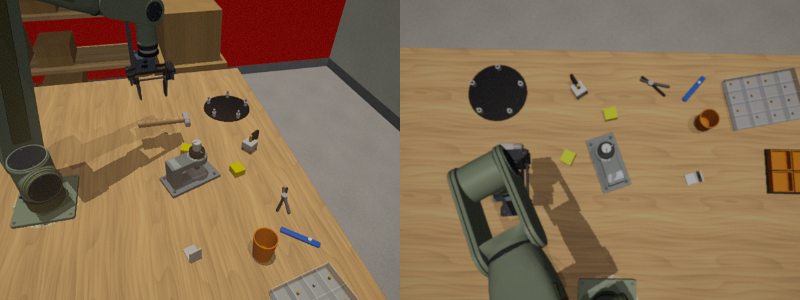

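```bash
python3 -c "
from workcell import env;print(env.state()['time_s'],env.job_done())"
```

```text
the job is handed in; nothing more can be done
33.05 None
```

The press is set and locked, and I handed the job in at 33 s of the 72 s allowed, with the gripper clear of everything.

- **Knob:** I turned it clockwise in one grip. The foot met the block after about 125°, where the wrist joint's torque jumped by about 0.08 N m. I then turned 45° more, about 170° in all, and released without touching the ring.
- **Ring:** I turned it clockwise about 67° to its stop. The torque rose there to about 1–1.3 N m and the fingers then slipped on the rim, so it is firmly home. I let go without touching the knob again.
- **Last pictures:** The top view shows the knob mark turned about 170° and the ring lug about 65–70°, both matching the arm's motion. In the side view after the knob was turned, the foot is visibly lower. The look-alikes, hammer, bracket and cup look undisturbed, by eye only.
- **Did not fully agree:** While I turned the knob, a sideways force of about 6 N showed that the grip was slightly off centre, under 1 mm. The torque sensor was noisy (about ±0.03 N m), so I took the touch point from the joint torque.

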